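# Pack the therapy probe for return: regrip it and close the carton

## Task

Pull the blue-handled therapy probe, of which only the white head can be reached, out of the charging dock, lay it (do not drop it) on the middle of the green pad and let go, so that you can take it again by its handle and put it in the return carton, sliding it head first under the covered end until it is fully home. Then close the carton: fold down the white inner flap first, and then the cardboard flap with the orange stripe over it, both flat, and let go. Leave the other things on the table where they are.

Things in the scene. Friction and masses are not known exactly. Their poses are not given: they have to be found in the camera images.
- probe_mid (a point): Middle (of length, width and height) of the therapy probe, a straight rigid tool 150 mm long, 34 mm high, about 0.22 kg, lying flat. x axis along it towards the head, z up. Blue handle 30 mm wide from x = -75 to +33 mm; white head 50 mm wide from +33 to +69 mm; steel face to +75 mm. At the start only the head and some 10 mm of handle stick out of the dock.
- probe_tip (a point): Centre of the probe's steel face (a disc 31 mm across, 6 mm thick, at the head end), 75 mm along x from probe_mid; same axes.
- dock_mouth (a point): Centre of the tunnel mouth, 31 mm above the table, of the fixed black charging dock: a block 120 mm deep, 84 mm wide, 60 mm tall, with a closed-topped tunnel 36 mm wide, 38 mm high, its floor 14 mm above the table. x axis points into the tunnel (112 mm deep): the probe comes straight out along -x, free after about 105 mm.
- pad: The green pad fixed on the table, 230 mm (its x axis) by 130 mm (its y axis), 3 mm thick; origin under its centre, on the table.
- carton: The return carton, fixed, 240 mm (x) by 112 mm (y), 60 mm tall, walls 4 mm; origin on the table under its centre. Inner floor 10 mm above the table. A fixed roof (underside 56 mm, top 60 mm up) covers x = +51 to +120 mm; the rest, from x = -116 mm, is an open-topped bay 104 mm wide inside. The probe fits flat in the bay, head towards +x, and is then slid along +x under the roof.
- carton_end (a point): Centre of the inside of the end wall (x = +116 mm in the carton, 27 mm up), where the probe's face rests when home; same axes as the carton. From x = -4 to +116 mm in the carton two grey foam blocks, tops 48 mm above the table, leave a channel 60 mm wide along the middle for the head; nearer than x = -4 mm the full width is free for fingers.
- flap_far (a joint): The white inner flap, hinged along the edge of the roof: 0 = closed, lying flat over the bay; grows as it opens (rad), 1.57 = upright, more leans over the roof, 2.25 = limit. It stays where it is left (a stiff hinge, about 0.035 N m). 90 mm long from the hinge, 106 mm wide, 4 mm thick.
- flap_far_hinge (a point): Middle of the white flap's hinge line (x = +51 mm in the carton, 58 mm above the table). The flap turns with this point's frame: the flap extends along its -x axis, and the hinge line is its y axis.
- flap_near (a joint): The cardboard outer flap with an orange stripe, hinged on the end wall at the carton's -x end: 0 = closed, flat over the white flap; grows as it opens (rad), 1.57 = upright, more leans outwards, 2.25 = limit. It stays where it is left (about 0.035 N m). 90 mm long from the hinge, its free edge closing over the white flap's, 112 mm wide, 4 mm thick.
- flap_near_hinge (a point): Middle of the cardboard flap's hinge line (x = -118 mm in the carton, 63 mm above the table). The flap turns with this point's frame: the flap extends along its +x axis, and the hinge line is its y axis.
- gel_bottle: white gel bottle with a blue cap, 56 mm across, 160 mm tall, standing; origin under its centre. Bystander.
- spray_bottle: red spray bottle with a black head, 68 mm across, 180 mm tall, standing; origin under its centre. Bystander.
- jar: amber glass jar with steel lid, 68 mm across, 85 mm tall; origin under its centre. Bystander.
- cup: white cup, 72 mm across, 90 mm tall; origin under its centre. Bystander.
- reflex_hammer: small reflex hammer lying on the table, about 180 mm long, along its x axis. Bystander.
- electrode_box: yellow plastic box 90 x 60 x 30 mm; origin under its centre. Bystander.
- probe: The whole probe again; its origin lies on its underside, below the middle of its length; same axes as probe_mid.
Mind the look-alikes: they are no part of the job. There is more than one size of the probe; the job needs the largest.

How it is judged:
On the way, in this order (a step that is already met when the one before it is completed fails the run):
1. the probe lies flat on the green pad, let go (x of probe_mid in the frame of pad between -0.055 and 0.055 m and y of probe_mid in the frame of pad between -0.045 and 0.045 m and z of probe_mid in the frame of pad below 0.026 m and angle between probe_mid's own z axis and vertical below 0.1 rad and contact force between the fingers and probe below 0.2 N and linear speed of probe below 0.02 m/s), for 0.2 s.
2. the probe lies in the carton, head first under the covered end, within 10 mm of the end wall (x of probe_tip in the frame of carton between 0.106 and 0.125 m and y of probe_tip in the frame of carton between -0.015 and 0.015 m and z of probe_mid in the frame of carton below 0.036 m and z of probe_tip in the frame of carton below 0.038 m and x of probe_mid in the frame of carton above 0.02 m), for 0.2 s.
3. the white flap is folded down while the striped flap is still open (value of joint flap_far below 0.15 rad and value of joint flap_near above 0.8 rad), for 0.1 s.
At the end, for the whole second after the job is handed in: The probe lies at rest in the carton, head first under the covered end, its steel face within 10 mm of the end wall, and both flaps are folded flat (each within 0.15 rad of closed) (all of step 2 and value of joint each of flap_far, flap_near below 0.15 rad and linear speed of probe below 0.02 m/s); the robot touches nothing.
It fails at once if a bystander is moved by more than 40 mm or tipped over (distance of any of gel_bottle, spray_bottle, jar, cup, reflex_hammer, electrode_box from where it was at the start of the episode above 0.04 m or angle between any of gel_bottle, spray_bottle, jar, cup's own z axis and vertical above 0.6 rad).
It fails at once if the probe is dropped (moves faster than 0.7 m/s with no finger on it, a fall of about 25 mm) (contact force between the fingers and probe below 0.2 N and linear speed of probe above 0.7 m/s).
It also fails if it takes over 72 s, if anything falls off the work surface, if the arm or the gripper's body presses on something with over 40 N, if the wrist force passes 120 N, or if a joint passes its speed limit or range.

## Robot

A 6-joint arm with a two-finger parallel gripper is mounted at the origin on the work surface. World frame = base frame: x ahead of the robot, y to its left, z up, the work surface at z = 0. Lengths are in m, angles in rad, forces in N, time in s.
With the tool pointing down it reaches from about 0.375 to 0.975 m from the base axis. Payload 3.8 kg.
Tool frame: the origin (TCP) lies between the finger pads; the fingertips stand 11 mm ahead of it and the grasp point (between the pads) lies 8 mm behind it; z points along the fingers, y is the line along which they close (so a half turn about z gives the same grasp; the last joint's range is limited). The gripper opens to 85 mm and grips with 20 to 120 N. Pads are 22 mm wide; open, the fingers measure 114 mm over their backs; the gripper's body (76 mm by 85 mm) begins 54 mm behind the grasp point. The pads swing forward as they close: fully open they stand 13 mm farther back than shut.
Start: joints at [1.125, 0.264, 1.604, -0, 1.274, -0.037], TCP at [0.268, 0.619, 0.242] pointing down, gripper open.
Joint ranges: [-2.63, 2.63], [-0.94, 2.18], [0.31, 2.57], [-1.31, 4.45], [0, 2.66], [-2.55, 2.55]. Speed limits (rad/s): [2.57, 2.57, 3.14, 3.14, 3.14, 3.14].

## Interface

Orientations are given as a unit quaternion [x, y, z, w].
In Python, from station import manip gives the robot as it stands. The module is installed in compiled form; this text tells all that it offers.
- The arm moves only by the tool drive_tool, never from a script. Its argument "moves" is a list of rows, each an object of numbers: "x", "y", "z": the shift along the tool's x, y, z in cm; "twist": the turn about the tool's z in rad. In form: [{"x": .., "y": .., "z": .., "twist": ..}, ...]. A call has 1 to 10 rows; each row shifts and turns the commanded pose from where the row before left it, along the tool's axes as they then stand; what a row does not reach is not made up. A row lasts 1/12 s, in which the tool goes at most 41.7 mm and 7.16 degrees, less where a joint would pass 70% of its speed; a pose out of reach is approached as far as the arm can. A call with a gripper value outside its range is refused whole. "grip" is the finger opening in cm, from 0 to 8.54, set as the call begins (left out, the last holds). The fingers move at their own pace and stop on an object; "grip_force" is the grip in N (left out, the last holds). Time passes only in rows, so rows that do not move let the fingers close. It gives the time, the measured TCP pose, the force, the opening and the grip force at its end, in the units of the state.
- manip.sense(): the state, without advancing time (a new reading comes with each control period).
- manip.snapshot(name): name is "scene" or "top"; returns a dict with "pixels" (400x640x3 uint8, blue, green, red), "z_map" (400x640 float32, m along the optical axis (not along the pixel's ray), 0 where there is no reading), "vertical_fov" (degrees; the focal length in pixels is half the picture's height over the tangent of half this angle, whatever the lens; pixels are square), "cx", "cy" (the principal point, pixels), "k1" (the pictures are not rectified: a ray, as slopes to the right and down, at radius r is drawn at 1 + k1 r^2 times it, then the intrinsics apply), "R" (3x3) and "t" (3): a world point X has camera coordinates R X + t. Camera axes: x right, y down, z forward; pixel columns grow to the right and rows downward; lengths in m; the calibration is good to about 2 mm. A picture is of the moment at which its call begins.
- manip.job_done(): hands the job in; it is judged then, once.
The state is a dict: "clock": time; "q": joint angles; "joint_velocities": joint speeds; "joint_efforts": joint torques, N m; "position": TCP position; "tool_rot": TCP orientation; "wrist_force": force on the tool from outside, world axes, zero at the start; "ft_torque": the same for the moment, N m; "gripper_width": opening from 0.0 (shut) to 1.0 (fully open); "finger_force": force on a finger pad.
Only numpy, scipy, OpenCV 4.12 (cv2) and the standard library are available. Lean on these libraries where they do the work, as an engineer would, in place of code of your own. Each camera call takes 0.05 s, during which the arm holds its last target. There are 200 camera calls.

## Working session

There is one attempt and no reset: what is moved stays moved. The work goes in short steps, Python scripts to look and compute and a tool call to move; the robot and the scene stay as the last step left them, time stands still between calls to the robot, and variables do not carry over. Pictures are saved under pics/ and viewed, at most 10 in all, crops included, and the job is handed in when it is done.

Besides the shell and the picture viewer there is one more tool, called after "Call:" as a command line: name --argument value ..., lists and objects as JSON in quotes. drive_tool: Moves the arm, as the interface text tells. Its arguments: {"type":"object","properties":{"moves":{"type":"array","items":{"type":"object","properties":{"x":{"type":"number"},"y":{"type":"number"},"z":{"type":"number"},"twist":{"type":"number"}}}},"grip":{"type":"number"},"grip_force":{"type":"number"}},"required":["moves"]}

```bash
mkdir -p pics
cat > h.py <<'E'
import numpy as np, cv2
from station import manip
def snap(n,save=None):
    s=manip.snapshot(n); s['f']=s['pixels'].shape[0]/2/np.tan(np.radians(s['vertical_fov'])/2)
    s['R']=np.array(s['R']); s['t']=np.array(s['t'])
    if save: cv2.imwrite('pics/'+save,s['pixels'])
    return s
def cloud(s):
    K=np.array([[s['f'],0,s['cx']],[0,s['f'],s['cy']],[0,0,1.]])
    h,w=s['z_map'].shape
    u,v=np.meshgrid(np.arange(w),np.arange(h))
    p=np.stack([u,v],-1).reshape(-1,1,2).astype(float)
    r=cv2.undistortPoints(p,K,np.array([s['k1'],0,0,0,0.])).reshape(h,w,2)
    z=s['z_map'][...,None]
    c=np.concatenate([r*z,z],-1)
    W=(c-s['t'])@s['R']
    W[s['z_map']==0]=np.nan
    return W
E
python3 - <<'E'
from h import *
for n in('scene','top'):
    s=snap(n,n+'0.png'); print(n,s['f'],s['cx'],s['cy'],s['k1'],(-s['R'].T@s['t']).round(3),s['R'].round(2).tolist(),(s['z_map']==0).mean())
    np.save(n+'0.npy',cloud(s))
print(manip.sense())
E
```

```text
scene 371.6086547401723 319.63971986407813 201.0061414275122 -0.022979748876689642 [1.307 0.2   0.688] [[-0.2, 0.98, 0.02], [0.64, 0.14, -0.75], [-0.74, -0.14, -0.66]] 0.004125
top 497.74463784202646 317.01124058752004 201.79936532531548 0.023158612417664707 [0.454 0.053 1.406] [[-0.03, -1.0, -0.02], [-0.99, 0.03, -0.1], [0.1, 0.01, -0.99]] 0.00405859375
{'clock': 0.1, 'q': array([ 1.12510304e+00,  2.64698708e-01,  1.60521690e+00,  3.44350151e-05,
        1.27372892e+00, -3.69150452e-02]), 'joint_velocities': array([-4.16238712e-04, -9.71178852e-04,  5.28531273e-05, -6.95736571e-04,
       -2.36829686e-03,  5.68996185e-04]), 'joint_efforts': array([-2.92698105e-04, -5.16708720e+01, -3.68589234e+01, -1.90120431e-04,
        6.34198936e-03, -1.48439972e-05]), 'position': array([0.26803132, 0.61881037, 0.24108353]), 'tool_rot': array([ 2.02973876e-01,  9.79183615e-01, -9.92281292e-04, -2.61149093e-04]), 'wrist_force': array([-0.12045534, -0.69611493,  0.16859075]), 'ft_torque': array([-0.02072745, -0.00032328,  0.00441211]), 'finger_force': 0.0, 'gripper_width': 0.9993847487334423}
```

View pics/top0.png

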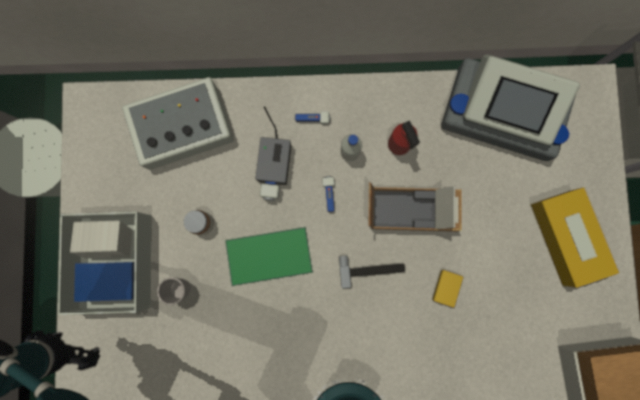

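View pics/scene0.png

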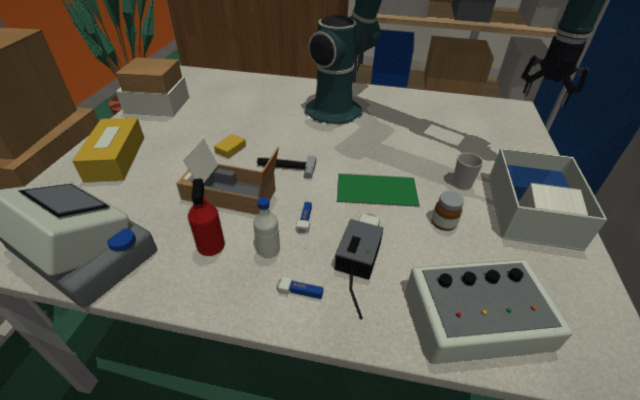

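The top view shows the dock at about (273,160) with the white head protruding at (270,192). The pad is at (269,256). The carton is at (415,210), with its roof and white flap on the right and the striped flap upright at x≈370. Two smaller decoy probes are at (312,118) and (330,195).

```bash
cat > m.py <<'E'
from h import *
C={n:np.load(n+'0.npy') for n in('scene','top')}
I={n:cv2.imread(f'pics/{n}0.png') for n in C}
def rect(P,l):
    P=P[np.isfinite(P).all(1)]
    (c,sz,a)=cv2.minAreaRect(P[:,:2].astype(np.float32)); print(l,len(P),'c',np.round(c,4),'size',np.round(sz,4),'ang',round(a,2),'z',np.nanpercentile(P[:,2],[5,50,95]).round(4))
T=C['top']; 
print('centres',[(p,T[p[1],p[0]].round(3).tolist()) for p in[(273,160),(270,192),(269,256),(415,210),(450,210),(372,210),(350,145),(330,195)]])
for n in C:
    c=C[n];im=cv2.cvtColor(I[n],cv2.COLOR_BGR2HSV)
    x,y,z=c[...,0],c[...,1],c[...,2]
    m=(im[...,0]>50)&(im[...,0]<80)&(im[...,1]>120)&(abs(z)<.02)&(x>.2)&(x<.9)
    rect(c[cv2.erode(m.astype(np.uint8),np.ones((2,2)))>0],n+' pad')
    d=T[160,273]
    m=(abs(x-d[0])<.1)&(abs(y-d[1])<.09)&(z>.054)&(z<.066)
    rect(c[m],n+' docktop')
    h=T[192,270]
    m=(abs(x-h[0])<.05)&(abs(y-h[1])<.06)&(z>.03)&(z<.054)&(im[...,1]<70)&(im[...,2]>120)
    rect(c[m],n+' head'); 
    k=T[210,415]
    m=(abs(x-k[0])<.1)&(abs(y-k[1])<.17)&(z>.05)&(z<.066)
    rect(c[m],n+' cartonrim')
    m=(abs(x-k[0])<.1)&(abs(y-k[1])<.2)&(z>.075)&(z<.3)
    q=c[m]; 
    for s,l in((1,'near'),(-1,'far')):
        f=q[(q[:,1]-k[1])*s>0]; f=f[(f[:,2]<.2)]
        if len(f)>20:
            mu=f.mean(0); U=np.linalg.svd(f-mu,full_matrices=False)[2]; print(n,l,len(f),mu.round(3),'normal',U[2].round(3),'zmax',f[:,2].max().round(3),'min',f.min(0).round(3),'max',f.max(0).round(3))
E
python3 m.py
```

```text
centres [((273, 160), [0.713, 0.187, 0.061]), ((270, 192), [0.626, 0.198, 0.051]), ((269, 256), [0.451, 0.209, 0.009]), ((415, 210), [0.567, -0.204, 0.011]), ((450, 210), [0.555, -0.273, 0.122]), ((372, 210), [0.563, -0.074, 0.111]), ((350, 145), [0.733, -0.022, 0.131]), ((330, 195), [0.616, 0.033, 0.024])]
scene pad 1885 c [0.4547 0.21  ] size [0.1214 0.2201] ang 7.1 z [0.0004 0.0026 0.0046]
scene docktop 1439 c [0.7165 0.1856] size [0.0843 0.1218] ang 81.59 z [0.0584 0.0609 0.0627]
scene head 167 c [0.6264 0.1997] size [0.0485 0.0369] ang 80.89 z [0.0442 0.0485 0.0507]
scene cartonrim 675 c [ 0.57   -0.2008] size [0.2405 0.1166] ang 86.8 z [0.051  0.0587 0.0626]
scene near 324 [ 0.585 -0.071  0.119] normal [ 0.065  0.978 -0.2  ] zmax 0.153 min [ 0.519 -0.086  0.075] max [ 0.635 -0.06   0.153]
scene far 711 [ 0.568 -0.269  0.111] normal [-0.039 -0.955 -0.295] zmax 0.146 min [ 0.512 -0.284  0.075] max [ 0.621 -0.253  0.146]
top pad 1524 c [0.4428 0.2098] size [0.0985 0.2097] ang 8.03 z [-0.0001  0.0048  0.0097]
top docktop 1283 c [0.6958 0.1915] size [0.087  0.1626] ang 81.98 z [0.0564 0.0608 0.065 ]
top head 228 c [0.6291 0.2029] size [0.0505 0.0386] ang 82.58 z [0.0441 0.0483 0.0528]
top cartonrim 661 c [ 0.5686 -0.202 ] size [0.2366 0.1129] ang 86.77 z [0.0506 0.0599 0.0648]
top near 223 [ 0.576 -0.07   0.127] normal [-0.057 -0.972  0.228] zmax 0.159 min [ 0.52  -0.085  0.076] max [ 0.632 -0.061  0.159]
top far 696 [ 0.564 -0.268  0.114] normal [0.06  0.941 0.332] zmax 0.15 min [ 0.511 -0.284  0.075] max [ 0.617 -0.25   0.15 ]
```

Call:
drive_tool --moves '[{"twist": 0.12}, {"twist": 0.12}, {"twist": 0.12}, {"twist": 0.12}, {"twist": 0.12}, {"twist": 0.12}, {"twist": 0.12}, {"twist": 0.12}, {"twist": 0.12}, {"twist": 0.12}]' --grip 8.5

```text
invalid input at $.moves[0]: expected keys x, y, z, twist
```

Call:
drive_tool --moves '[{"twist": 0.12}, {"twist": 0.12}, {"twist": 0.12}, {"twist": 0.12}, {"twist": 0.12}, {"twist": 0.12}, {"twist": 0.12}, {"twist": 0.12}, {"twist": 0.12}, {"twist": 0.12}]'

```text
invalid input at $.moves[0]: expected keys x, y, z, twist
```

Call:
drive_tool --moves '[{"twist": 0.12}, {"twist": 0.12}, {"twist": 0.12}, {"twist": 0.12}, {"x": 2.9, "y": 2.5}, {"x": 2.9, "y": 2.5}, {"x": 2.9, "y": 2.5}, {"x": 2.9, "y": 2.5}, {"x": 2.9, "y": 2.5}, {"x": 2.9, "y": 2.5}]'

```text
invalid input at $.moves[0]: expected keys x, y, z, twist
```

```bash
cat >> h.py <<'E'
def to(x,y,z,yaw=None):
    "tool-axis shift (cm) from the measured pose to a world target, and twist"
    from scipy.spatial.transform import Rotation as Ro
    s=manip.sense(); R=Ro.from_quat(s['tool_rot']).as_matrix(); p=np.array(s['position'])
    a=np.degrees(np.arctan2(R[1,0],R[0,0]))
    print('t',round(s['clock'],2),'p',p.round(4),'yaw',a.round(2),'w',round(s['gripper_width']*8.54,2),'ff',round(s['finger_force'],1),'F',s['wrist_force'].round(1))
    print('shift cm',(R.T@(np.array([x,y,z])-p)*100).round(2),'twist',None if yaw is None else round(-np.radians((yaw-a+180)%360-180),3), 'q6',s['q'][5].round(2))
E
python3 -c "
from h import *
to(.628,.1995,.09,-8.4)"
```

```text
t 0.1 p [0.268  0.6188 0.2411] yaw 156.58 w 8.53 ff 0.0 F [-0.1 -0.7  0.2]
shift cm [-49.7  -24.14  15.15] twist 2.879 q6 -0.04
```

Call:
drive_tool --moves '[{"x": 0, "y": 0, "z": 0, "twist": 0.12}, {"x": 0, "y": 0, "z": 0, "twist": 0.12}, {"x": 0, "y": 0, "z": 0, "twist": 0.12}, {"x": 0, "y": 0, "z": 0, "twist": 0.12}, {"x": 0, "y": 0, "z": 0, "twist": 0.12}, {"x": 0, "y": 0, "z": 0, "twist": 0.12}, {"x": 0, "y": 0, "z": 0, "twist": 0.12}, {"x": 0, "y": 0, "z": 0, "twist": 0.12}, {"x": 0, "y": 0, "z": 0, "twist": 0.12}, {"x": 0, "y": 0, "z": 0, "twist": 0.12}]' --grip 8.5

```text
clock: 0.93
position: [0.2681, 0.619, 0.2415]
tool_rot: [0.722, 0.691, -0.001, 0.0]
wrist_force: [0.7, 0.2, -0.3]
gripper_width: 0.994
finger_force: 0.0
```

Call:
drive_tool --moves '[{"x": 0, "y": 0, "z": 0, "twist": 0.12}, {"x": 0, "y": 0, "z": 0, "twist": 0.12}, {"x": 0, "y": 0, "z": 0, "twist": 0.12}, {"x": 0, "y": 0, "z": 0, "twist": 0.12}, {"x": 0, "y": 0, "z": 0, "twist": 0.12}, {"x": 0, "y": 0, "z": 0, "twist": 0.12}, {"x": 0, "y": 0, "z": 0, "twist": 0.12}, {"x": 0, "y": 0, "z": 0, "twist": 0.12}, {"x": 0, "y": 0, "z": 0, "twist": 0.12}, {"x": 0, "y": 0, "z": 0, "twist": 0.12}]'

```text
clock: 1.77
position: [0.2681, 0.619, 0.2415]
tool_rot: [0.987, 0.163, -0.0, 0.001]
wrist_force: [0.6, -0.8, 1.1]
gripper_width: 0.997
finger_force: 0.0
```

Call:
drive_tool --moves '[{"x": 0, "y": 0, "z": 0, "twist": 0.12}, {"x": 0, "y": 0, "z": 0, "twist": 0.12}, {"x": 0, "y": 0, "z": 0, "twist": 0.12}, {"x": 0, "y": 0, "z": 0, "twist": 0.12}, {"x": 2.9, "y": 2.5, "z": 0, "twist": 0}, {"x": 2.9, "y": 2.5, "z": 0, "twist": 0}, {"x": 2.9, "y": 2.5, "z": 0, "twist": 0}, {"x": 2.9, "y": 2.5, "z": 0, "twist": 0}, {"x": 2.9, "y": 2.5, "z": 0, "twist": 0}, {"x": 2.9, "y": 2.5, "z": 0, "twist": 0}]'

```text
clock: 2.6
position: [0.4911, 0.4297, 0.2146]
tool_rot: [0.999, -0.014, -0.041, -0.026]
wrist_force: [0.9, 0.2, 0.4]
gripper_width: 1.0
finger_force: 0.0
```

```bash
python3 -c "
from h import *
to(.628,.1995,.09,-8.4)"
```

```text
t 2.6 p [0.4911 0.4297 0.2146] yaw -1.51 w 8.54 ff 0.0 F [0.9 0.2 0.4]
shift cm [15.26 23.19 10.09] twist 0.12 q6 2.2
```

Call:
drive_tool --moves '[{"x": 2.9, "y": 2.5, "z": 0, "twist": 0}, {"x": 2.9, "y": 2.5, "z": 0, "twist": 0}, {"x": 2.9, "y": 2.5, "z": 0.5, "twist": 0}, {"x": 2.9, "y": 2.5, "z": 1, "twist": 0}, {"x": 2.9, "y": 2.5, "z": 1, "twist": 0}, {"x": 2.9, "y": 2.5, "z": 1, "twist": 0}, {"x": 2.5, "y": 2.3, "z": 1, "twist": 0}, {"x": 0, "y": 0, "z": 0, "twist": 0}, {"x": 0, "y": 0, "z": 0, "twist": 0}, {"x": 0, "y": 0, "z": 0, "twist": 0}]'

```text
clock: 3.43
position: [0.6792, 0.2558, 0.1448]
tool_rot: [0.999, -0.015, -0.041, -0.026]
wrist_force: [0.2, 0.1, 1.3]
gripper_width: 0.993
finger_force: 0.0
```

```bash
python3 -c "
from h import *
to(.628,.1995,.09,-8.4)"
```

```text
t 3.43 p [0.6792 0.2558 0.1448] yaw -1.56 w 8.48 ff 0.0 F [0.2 0.1 1.3]
shift cm [-4.5   6.05  5.58] twist 0.119 q6 1.86
```

```bash
cat >> h.py <<'E'
def tilt():
    from scipy.spatial.transform import Rotation as Ro
    s=manip.sense(); z=Ro.from_quat(s['tool_rot']).as_matrix()[:,2]
    print('tilt xy',z[:2].round(4),'deg',np.degrees(np.hypot(*z[:2])).round(2),'az',np.degrees(np.arctan2(z[1],z[0])).round(1),'q',s['q'].round(3))
E
python3 -c "
from h import *
tilt();to(.36,.55,.26)"
```

```text
tilt xy [-0.0814  0.0531] deg 5.57 az 146.9 q [0.291 0.461 1.526 0.079 1.218 1.862]
t 3.43 p [0.6792 0.2558 0.1448] yaw -1.56 w 8.48 ff 0.0 F [0.2 0.1 1.3]
shift cm [-33.56 -28.95  -7.3 ] twist None q6 1.86
```

Call:
drive_tool --moves '[{"x": 0, "y": 0, "z": -1, "twist": -0.12}, {"x": 0, "y": 0, "z": -1, "twist": -0.12}, {"x": 0, "y": 0, "z": -1, "twist": -0.12}, {"x": 0, "y": 0, "z": -1, "twist": -0.12}, {"x": 0, "y": 0, "z": -1, "twist": -0.12}, {"x": 0, "y": 0, "z": -1, "twist": -0.12}, {"x": 0, "y": 0, "z": -1, "twist": -0.12}, {"x": 0, "y": 0, "z": -1, "twist": -0.12}, {"x": 0, "y": 0, "z": -1, "twist": -0.12}, {"x": 0, "y": 0, "z": -1, "twist": -0.12}]'

```text
clock: 4.27
position: [0.6866, 0.2525, 0.2469]
tool_rot: [0.83, 0.556, -0.018, -0.044]
wrist_force: [0.5, 0.0, -0.4]
gripper_width: 0.997
finger_force: 0.0
```

```bash
python3 -c "
from h import *
tilt();to(.36,.55,.25)"
```

```text
tilt xy [-0.0788  0.0536] deg 5.46 az 145.8 q [0.285 0.405 1.414 0.075 1.384 0.659]
t 4.27 p [0.6866 0.2525 0.2469] yaw 67.55 w 8.52 ff 0.0 F [ 0.5  0.  -0.4]
shift cm [ 15.03 -41.36   3.86] twist None q6 0.66
```

Call:
drive_tool --moves '[{"x": 1.5, "y": -3.6, "z": 0.2, "twist": 0}, {"x": 1.3, "y": -3.6, "z": 0.2, "twist": 0}, {"x": 1.3, "y": -3.6, "z": 0.2, "twist": 0}, {"x": 1.3, "y": -3.6, "z": 0.2, "twist": 0}, {"x": 1.3, "y": -3.6, "z": 0.2, "twist": 0}, {"x": 1.3, "y": -3.6, "z": 0.2, "twist": 0}, {"x": 1.3, "y": -3.6, "z": 0.2, "twist": 0}, {"x": 1.3, "y": -3.6, "z": 0.2, "twist": 0}, {"x": 1.3, "y": -3.6, "z": 0.2, "twist": 0}, {"x": 1.3, "y": -3.6, "z": 0.2, "twist": 0}]'

```text
clock: 5.1
position: [0.4038, 0.5142, 0.2629]
tool_rot: [0.832, 0.553, -0.018, -0.045]
wrist_force: [1.0, 0.4, 0.7]
gripper_width: 0.993
finger_force: 0.0
```

Call:
drive_tool --moves '[{"x": 1.5, "y": -3.6, "z": 0.2, "twist": 0}, {"x": 0, "y": 0, "z": 0, "twist": -0.12}, {"x": 0, "y": 0, "z": 0, "twist": -0.12}, {"x": 0, "y": 0, "z": 0, "twist": -0.12}, {"x": 0, "y": 0, "z": 0, "twist": -0.12}, {"x": 0, "y": 0, "z": 0, "twist": -0.12}, {"x": 0, "y": 0, "z": 0, "twist": -0.12}, {"x": 0, "y": 0, "z": 0, "twist": -0.12}, {"x": 0, "y": 0, "z": 0, "twist": -0.12}, {"x": 0, "y": 0, "z": 0, "twist": -0.12}]'

```text
clock: 5.93
position: [0.3779, 0.5409, 0.2643]
tool_rot: [0.426, 0.903, 0.008, -0.047]
wrist_force: [-0.5, -0.5, -0.3]
gripper_width: 0.993
finger_force: 0.0
```

Call:
drive_tool --moves '[{"x": 0, "y": 0, "z": 0, "twist": -0.12}, {"x": 0, "y": 0, "z": 0, "twist": -0.12}, {"x": 0, "y": 0, "z": 0, "twist": -0.12}, {"x": 0, "y": 0, "z": 0, "twist": -0.12}, {"x": 0, "y": 0, "z": 0, "twist": -0.12}, {"x": 0, "y": 0, "z": 0, "twist": -0.12}, {"x": 0, "y": 0, "z": 0, "twist": -0.12}, {"x": 0, "y": 0, "z": 0, "twist": -0.12}, {"x": 0, "y": 0, "z": 0, "twist": -0.12}, {"x": 0, "y": 0, "z": 0, "twist": -0.12}]'

```text
clock: 6.77
position: [0.3779, 0.5409, 0.2643]
tool_rot: [-0.158, 0.986, 0.033, -0.035]
wrist_force: [0.6, 0.8, 0.5]
gripper_width: 0.995
finger_force: 0.0
```

Call:
drive_tool --moves '[{"x": 0, "y": 0, "z": 0, "twist": -0.12}, {"x": 0, "y": 0, "z": 0, "twist": -0.12}, {"x": 0, "y": 0, "z": 0, "twist": -0.12}, {"x": 0, "y": 0, "z": 0, "twist": -0.12}, {"x": 0, "y": 0, "z": 0, "twist": -0.12}, {"x": 0, "y": 0, "z": 0, "twist": -0.12}, {"x": 0, "y": 0, "z": 0, "twist": -0.12}, {"x": 0, "y": 0, "z": 0, "twist": -0.12}, {"x": 0, "y": 0, "z": 0, "twist": -0.12}, {"x": 0, "y": 0, "z": 0, "twist": -0.12}]'

```text
clock: 7.6
position: [0.3779, 0.5409, 0.2643]
tool_rot: [-0.688, 0.725, 0.047, -0.01]
wrist_force: [-0.3, -0.3, 0.4]
gripper_width: 0.992
finger_force: 0.0
```

```bash
python3 -c "
from h import *
tilt();to(.628,.1995,.15,171.6)"
```

```text
tilt xy [-0.0793  0.0542] deg 5.5 az 145.7 q [ 0.874  0.226  1.612  0.099  1.313 -2.241]
t 7.6 p [0.3779 0.5409 0.2643] yaw -93.12 w 8.47 ff 0.0 F [-0.3 -0.3  0.4]
shift cm [ 33.26 -27.55   7.55] twist 1.663 q6 -2.24
```

Call:
drive_tool --moves '[{"x": 0, "y": 0, "z": 0, "twist": -0.12}, {"x": 0, "y": 0, "z": 0, "twist": -0.12}, {"x": 0, "y": 0, "z": 0, "twist": -0.12}, {"x": 0, "y": 0, "z": 0, "twist": -0.1}]'

```text
clock: 7.93
position: [0.355, 0.5589, 0.2663]
tool_rot: [0.816, -0.578, -0.024, 0.001]
wrist_force: [0.8, 0.1, 0.2]
gripper_width: 0.993
finger_force: 0.0
```

```bash
python3 -c "
from h import *
tilt();to(.628,.1995,.15,171.6)"
```

```text
tilt xy [-0.0413  0.0257] deg 2.79 az 148.1 q [ 0.943  0.227  1.605  0.05   1.313 -2.549]
t 7.93 p [0.355  0.5589 0.2663] yaw -70.69 w 8.48 ff 0.0 F [0.8 0.1 0.2]
shift cm [ 43.36 -14.18   9.57] twist 2.054 q6 -2.55
```

Call:
drive_tool --moves '[{"x": 0, "y": 0, "z": 0, "twist": -0.12}, {"x": 0, "y": 0, "z": 0, "twist": 0}]'

```text
clock: 8.1
position: [0.3257, 0.5776, 0.2674]
tool_rot: [0.838, -0.545, -0.007, -0.0]
wrist_force: [0.2, 0.5, -0.7]
gripper_width: 0.998
finger_force: 0.0
```

```bash
python3 -c "
from h import *
tilt();to(.628,.1995,.15,171.6)"
```

```text
tilt xy [-0.0118  0.0088] deg 0.84 az 143.1 q [ 1.012  0.227  1.603  0.015  1.31  -2.551]
t 8.1 p [0.3257 0.5776 0.2674] yaw -66.05 w 8.52 ff 0.0 F [ 0.2  0.5 -0.7]
shift cm [ 46.98 -12.36  11.05] twist 2.135 q6 -2.55
```

Call:
drive_tool --moves '[{"x": 0, "y": 0, "z": 0, "twist": -0.05}, {"x": 0, "y": 0, "z": 0, "twist": 0}]'

```text
clock: 8.27
position: [0.3192, 0.5815, 0.2666]
tool_rot: [0.845, -0.534, 0.001, -0.0]
wrist_force: [0.7, 0.1, -0.1]
gripper_width: 0.998
finger_force: 0.0
```

Call:
drive_tool --moves '[{"x": 0, "y": 0, "z": 0, "twist": 0.12}, {"x": 0, "y": 0, "z": 0, "twist": 0.12}, {"x": 0, "y": 0, "z": 0, "twist": 0.12}, {"x": 0, "y": 0, "z": 0, "twist": 0.12}, {"x": 0, "y": 0, "z": 0, "twist": 0.12}, {"x": 0, "y": 0, "z": 0, "twist": 0.12}, {"x": 0, "y": 0, "z": 0, "twist": 0.12}, {"x": 0, "y": 0, "z": 0, "twist": 0.12}, {"x": 0, "y": 0, "z": 0, "twist": 0.12}, {"x": 0, "y": 0, "z": 0, "twist": 0.12}]'

```text
clock: 9.1
position: [0.3225, 0.5796, 0.266]
tool_rot: [-0.391, 0.921, -0.001, 0.001]
wrist_force: [-0.1, 0.2, -0.3]
gripper_width: 0.995
finger_force: 0.0
```

Call:
drive_tool --moves '[{"x": 0, "y": 0, "z": 0, "twist": 0.12}, {"x": 0, "y": 0, "z": 0, "twist": 0.12}, {"x": 0, "y": 0, "z": 0, "twist": 0.12}, {"x": 0, "y": 0, "z": 0, "twist": 0.12}, {"x": 0, "y": 0, "z": 0, "twist": 0.12}, {"x": 0, "y": 0, "z": 0, "twist": 0.12}, {"x": 0, "y": 0, "z": 0, "twist": 0.12}, {"x": 0, "y": 0, "z": 0, "twist": 0.12}, {"x": 0, "y": 0, "z": 0, "twist": 0}, {"x": 0, "y": 0, "z": 0, "twist": 0}]'

```text
clock: 9.93
position: [0.3225, 0.5797, 0.266]
tool_rot: [0.074, 0.997, -0.001, 0.002]
wrist_force: [1.0, 0.8, -0.3]
gripper_width: 0.994
finger_force: 0.0
```

```bash
python3 -c "
from h import *
tilt();to(.628,.1995,.1,171.6)"
```

```text
tilt xy [ 0.0029 -0.0019] deg 0.2 az -33.2 q [ 1.027  0.229  1.603 -0.004  1.309 -0.395]
t 9.93 p [0.3225 0.5797 0.266 ] yaw 171.54 w 8.49 ff 0.0 F [ 1.   0.8 -0.3]
shift cm [-35.76 -33.09  16.76] twist -0.001 q6 -0.39
```

Call:
drive_tool --moves '[{"x": -2.7, "y": -2.5, "z": 0, "twist": 0}, {"x": -2.7, "y": -2.5, "z": 0, "twist": 0}, {"x": -2.7, "y": -2.5, "z": 0, "twist": 0}, {"x": -2.7, "y": -2.5, "z": 0, "twist": 0}, {"x": -2.7, "y": -2.5, "z": 0, "twist": 0}, {"x": -2.7, "y": -2.5, "z": 0, "twist": 0}, {"x": -2.7, "y": -2.5, "z": 0, "twist": 0}, {"x": -2.7, "y": -2.5, "z": 0, "twist": 0}, {"x": -2.7, "y": -2.5, "z": 1.0, "twist": 0}, {"x": -2.7, "y": -2.5, "z": 1.0, "twist": 0}]'

```text
clock: 10.77
position: [0.5534, 0.2908, 0.2482]
tool_rot: [0.074, 0.997, -0.0, 0.003]
wrist_force: [0.8, 0.8, -0.5]
gripper_width: 0.997
finger_force: 0.0
```

Call:
drive_tool --moves '[{"x": -2.7, "y": -2.5, "z": 2, "twist": 0}, {"x": -2.7, "y": -2.5, "z": 2, "twist": 0}, {"x": -2, "y": -2, "z": 2, "twist": 0}, {"x": 0, "y": 0, "z": 3, "twist": 0}, {"x": 0, "y": 0, "z": 3, "twist": 0}, {"x": 0, "y": 0, "z": 2.5, "twist": 0}, {"x": 0, "y": 0, "z": 0, "twist": 0}, {"x": 0, "y": 0, "z": 0, "twist": 0}]'

```text
clock: 11.43
position: [0.6132, 0.2113, 0.1008]
tool_rot: [0.074, 0.997, -0.002, -0.001]
wrist_force: [0.4, 0.4, 0.9]
gripper_width: 0.995
finger_force: 0.0
```

```bash
python3 -c "
from h import *
tilt();to(.628,.1995,.022,171.6)"
```

```text
tilt xy [-0.0014 -0.0034] deg 0.21 az -112.0 q [ 0.295  0.333  1.79  -0.003  1.021 -1.125]
t 11.43 p [0.6132 0.2113 0.1008] yaw 171.47 w 8.5 ff 0.0 F [0.4 0.4 0.9]
shift cm [-1.65 -0.92  7.89] twist -0.002 q6 -1.13
```

Align, descend, and close in.

Call:
drive_tool --moves '[{"x": -1.6, "y": -0.9, "z": 0, "twist": 0}, {"x": 0, "y": 0, "z": 2, "twist": 0}, {"x": 0, "y": 0, "z": 2, "twist": 0}, {"x": 0, "y": 0, "z": 2, "twist": 0}, {"x": 0, "y": 0, "z": 1.9, "twist": 0}, {"x": 0, "y": 0, "z": 0, "twist": 0}, {"x": 0, "y": 0, "z": 0, "twist": 0}]'

```text
clock: 12.02
position: [0.6306, 0.2005, 0.025]
tool_rot: [0.075, 0.997, -0.001, 0.002]
wrist_force: [0.6, 0.3, 0.0]
gripper_width: 0.996
finger_force: 0.0
```

Call:
drive_tool --moves '[{"x": 0, "y": 0, "z": 0, "twist": 0}, {"x": 0, "y": 0, "z": 0, "twist": 0}, {"x": 0, "y": 0, "z": 0, "twist": 0}, {"x": 0, "y": 0, "z": 0, "twist": 0}, {"x": 0, "y": 0, "z": 0, "twist": 0}, {"x": 0, "y": 0, "z": 0, "twist": 0}, {"x": 0, "y": 0, "z": 0, "twist": 0}, {"x": 0, "y": 0, "z": 0, "twist": 0}]' --grip 0 --grip_force 50

```text
clock: 12.68
position: [0.6311, 0.2008, 0.0262]
tool_rot: [0.075, 0.997, -0.0, 0.003]
wrist_force: [-1.2, -1.2, 5.9]
gripper_width: 0.582
finger_force: 52.9
```

```bash
python3 -c "
from h import *
tilt();to(.628,.1995,.022,171.6)"
```

```text
tilt xy [ 0.0065 -0.0014] deg 0.38 az -11.8 q [ 0.272  0.437  1.803 -0.004  0.895 -1.146]
t 12.68 p [0.6311 0.2008 0.0262] yaw 171.39 w 4.97 ff 52.9 F [-1.2 -1.2  5.9]
shift cm [ 0.29 -0.18  0.42] twist -0.004 q6 -1.15
```

Call:
drive_tool --moves '[{"x": 1, "y": 0, "z": 0, "twist": 0}, {"x": 1.5, "y": 0, "z": 0, "twist": 0}, {"x": 1.5, "y": 0, "z": 0, "twist": 0}, {"x": 1.5, "y": 0, "z": 0, "twist": 0}, {"x": 1.5, "y": 0, "z": 0, "twist": 0}, {"x": 1.5, "y": 0, "z": 0, "twist": 0}, {"x": 1.5, "y": 0, "z": 0, "twist": 0}, {"x": 1.5, "y": 0, "z": 0, "twist": 0}, {"x": 0, "y": 0, "z": 0, "twist": 0}, {"x": 0, "y": 0, "z": 0, "twist": 0}]'

```text
clock: 13.52
position: [0.5138, 0.2176, 0.0227]
tool_rot: [0.075, 0.997, -0.001, 0.001]
wrist_force: [0.1, -0.6, -2.2]
gripper_width: 0.579
finger_force: 52.2
```

```bash
python3 -c "
from h import *
tilt();to(.4055,.217,.022,171.6);snap('scene','s1.png')"
```

```text
tilt xy [ 0.0011 -0.0027] deg 0.16 az -67.4 q [ 0.358  0.28   2.034 -0.004  0.827 -1.061]
t 13.52 p [0.5138 0.2176 0.0227] yaw 171.43 w 4.94 ff 52.2 F [ 0.1 -0.6 -2.2]
shift cm [10.7  -1.67  0.06] twist -0.003 q6 -1.06
```

View pics/s1.png

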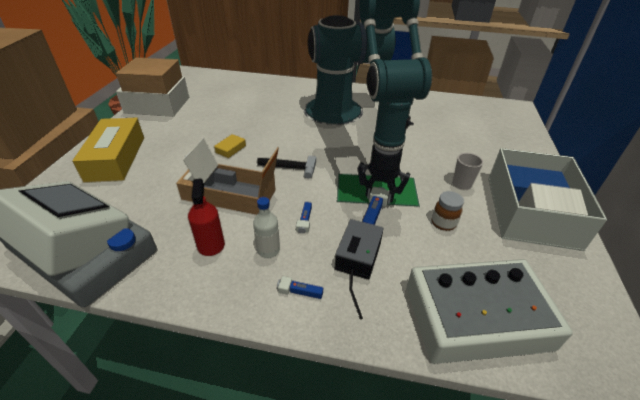

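The probe is out, with its handle at (375,208), clear of the dock at (360,245). Carry it on to the pad.

Call:
drive_tool --moves '[{"x": 1, "y": 0, "z": -0.5, "twist": 0}, {"x": 2, "y": -0.4, "z": 0, "twist": 0}, {"x": 2, "y": -0.4, "z": 0, "twist": 0}, {"x": 2, "y": -0.4, "z": 0, "twist": 0}, {"x": 2, "y": -0.4, "z": 0, "twist": 0}, {"x": 1.6, "y": 0, "z": 0, "twist": 0}, {"x": 0, "y": 0, "z": 0, "twist": 0}, {"x": 0, "y": 0, "z": 0, "twist": 0}]'

```text
clock: 14.23
position: [0.4082, 0.2179, 0.0282]
tool_rot: [0.075, 0.997, -0.001, 0.002]
wrist_force: [0.5, 0.4, -1.9]
gripper_width: 0.574
finger_force: 52.2
```

```bash
cat > look.py <<'E'
from h import *
import sys
# blue probe: points near given place from both views
x0,y0,r=map(float,sys.argv[1:4])
for n in('scene','top'):
    s=snap(n);c=cloud(s);im=cv2.cvtColor(s['pixels'],cv2.COLOR_BGR2HSV)
    m=(im[...,0]>95)&(im[...,0]<130)&(im[...,1]>110)&(np.hypot(c[...,0]-x0,c[...,1]-y0)<r)&(c[...,2]<.12)
    P=c[m]
    if len(P)<15: print(n,'few',len(P)); continue
    top=P[P[:,2]>np.percentile(P[:,2],90)-.012]
    print(n,len(P),'rect',[np.round(v,4).tolist() for v in cv2.minAreaRect(top[:,:2].astype(np.float32))],'z',np.percentile(P[:,2],[2,50,90,98]).round(4))
E
python3 look.py .46 .21 .12; python3 -c "
from h import *
tilt();to(.4055,.217,.022,171.6)"
```

```text
scene 326 rect [[0.479, 0.2211], [0.0655, 0.1221], 75.7932] z [0.021  0.0474 0.0499 0.0517]
top 225 rect [[0.4914, 0.2064], [0.0272, 0.0778], 80.8306] z [0.0332 0.0509 0.0542 0.0571]
tilt xy [ 0.005  -0.0012] deg 0.29 az -13.5 q [ 0.438  0.112  2.229 -0.004  0.797 -0.979]
t 14.33 p [0.41   0.2183 0.0287] yaw 171.37 w 4.93 ff 52.2 F [ 1.3 -0.2 -2.1]
shift cm [ 0.43 -0.2   0.67] twist -0.004 q6 -0.98
```

Call:
drive_tool --moves '[{"x": 0.3, "y": 0, "z": 0.4, "twist": 0}, {"x": 0, "y": 0, "z": 0.4, "twist": 0}, {"x": 0, "y": 0, "z": 0.3, "twist": 0}, {"x": 0, "y": 0, "z": 0, "twist": 0}, {"x": 0, "y": 0, "z": 0, "twist": 0}]'

```text
clock: 14.75
position: [0.4053, 0.218, 0.0164]
tool_rot: [0.075, 0.997, -0.001, 0.001]
wrist_force: [0.2, -0.3, -1.7]
gripper_width: 0.577
finger_force: 52.2
```

Call:
drive_tool --moves '[{"x": 0, "y": 0, "z": 0.15, "twist": 0}, {"x": 0, "y": 0, "z": 0, "twist": 0}, {"x": 0, "y": 0, "z": 0, "twist": 0}]'

```text
clock: 15.0
position: [0.4059, 0.2183, 0.0156]
tool_rot: [0.075, 0.997, -0.001, 0.002]
wrist_force: [0.4, 0.2, -2.9]
gripper_width: 0.582
finger_force: 52.3
```

Call:
drive_tool --moves '[{"x": 0, "y": 0, "z": 0.15, "twist": 0}, {"x": 0, "y": 0, "z": 0, "twist": 0}, {"x": 0, "y": 0, "z": 0, "twist": 0}]'

```text
clock: 15.25
position: [0.4059, 0.2184, 0.0153]
tool_rot: [0.075, 0.997, -0.001, 0.002]
wrist_force: [-3.7, -2.2, 9.6]
gripper_width: 0.576
finger_force: 53.6
```

Call:
drive_tool --moves '[{"x": 0, "y": 0, "z": 0, "twist": 0}, {"x": 0, "y": 0, "z": 0, "twist": 0}, {"x": 0, "y": 0, "z": 0, "twist": 0}, {"x": 0, "y": 0, "z": 0, "twist": 0}, {"x": 0, "y": 0, "z": 0, "twist": 0}, {"x": 0, "y": 0, "z": -1, "twist": 0}, {"x": 0, "y": 0, "z": -2, "twist": 0}, {"x": 0, "y": 0, "z": -3, "twist": 0}, {"x": 0, "y": 0, "z": -3, "twist": 0}, {"x": 0, "y": 0, "z": 0, "twist": 0}]' --grip 8.5

```text
clock: 16.08
position: [0.4096, 0.2205, 0.1106]
tool_rot: [0.075, 0.997, 0.002, 0.006]
wrist_force: [1.4, 0.9, 0.8]
gripper_width: 0.995
finger_force: 0.0
```

```bash
python3 -c "
from h import *
tilt();to(.48,.205,.09,-8.5); snap('scene','s2.png'); snap('top','t2.png')"; python3 look.py .46 .21 .13
```

```text
tilt xy [0.0129 0.0027] deg 0.76 az 12.0 q [ 0.443 -0.018  2.179 -0.004  0.967 -0.976]
t 16.08 p [0.4096 0.2205 0.1106] yaw 171.37 w 8.5 ff 0.0 F [1.4 0.9 0.8]
shift cm [-7.16 -0.49  2.15] twist 3.139 q6 -0.98
scene 309 rect [[0.4815, 0.2049], [0.0305, 0.1075], 80.4507] z [0.0114 0.0352 0.0374 0.0381]
top 258 rect [[0.4787, 0.2074], [0.0277, 0.096], 79.1527] z [0.0213 0.0374 0.0418 0.0434]
```

View pics/s2.png

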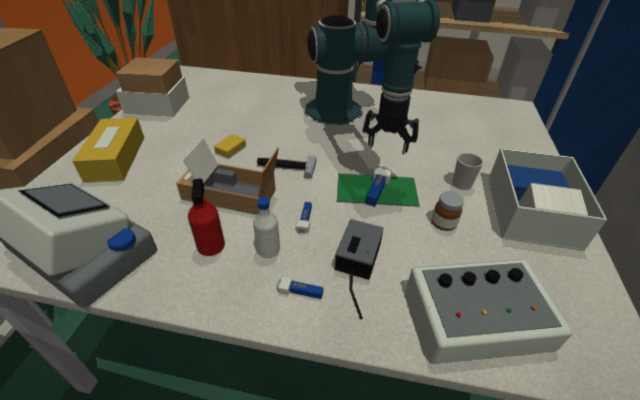

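Call:
drive_tool --moves '[{"x": -2, "y": 0, "z": 0, "twist": 0}, {"x": -2.5, "y": -0.3, "z": 0, "twist": 0}, {"x": -2.2, "y": -0.3, "z": 0, "twist": 0}, {"x": 0, "y": 0, "z": 0, "twist": 0.12}, {"x": 0, "y": 0, "z": 0, "twist": 0.12}, {"x": 0, "y": 0, "z": 0, "twist": 0.12}, {"x": 0, "y": 0, "z": 0, "twist": 0.12}, {"x": 0, "y": 0, "z": 0, "twist": 0.12}, {"x": 0, "y": 0, "z": 0, "twist": 0.12}, {"x": 0, "y": 0, "z": 0, "twist": 0.12}]' --grip 6.5

```text
clock: 17.12
position: [0.469, 0.2018, 0.1021]
tool_rot: [0.478, 0.878, -0.002, 0.0]
wrist_force: [0.1, 0.5, 0.0]
gripper_width: 0.763
finger_force: 0.0
```

Call:
drive_tool --moves '[{"x": 0, "y": 0, "z": 0, "twist": 0.12}, {"x": 0, "y": 0, "z": 0, "twist": 0.12}, {"x": 0, "y": 0, "z": 0, "twist": 0.12}, {"x": 0, "y": 0, "z": 0, "twist": 0.12}, {"x": 0, "y": 0, "z": 0, "twist": 0.12}, {"x": 0, "y": 0, "z": 0, "twist": 0.12}, {"x": 0, "y": 0, "z": 0, "twist": 0.12}, {"x": 0, "y": 0, "z": 0, "twist": 0.12}, {"x": 0, "y": 0, "z": 0, "twist": 0.12}, {"x": 0, "y": 0, "z": 0, "twist": 0.12}]'

```text
clock: 17.95
position: [0.4691, 0.2019, 0.1021]
tool_rot: [0.89, 0.455, -0.001, 0.001]
wrist_force: [-0.5, -0.5, -0.4]
gripper_width: 0.761
finger_force: 0.0
```

Call:
drive_tool --moves '[{"x": 0, "y": 0, "z": 0, "twist": 0.12}, {"x": 0, "y": 0, "z": 0, "twist": 0.12}, {"x": 0, "y": 0, "z": 0, "twist": 0.12}, {"x": 0, "y": 0, "z": 0, "twist": 0.12}, {"x": 0, "y": 0, "z": 0, "twist": 0.12}, {"x": 0, "y": 0, "z": 0, "twist": 0.12}, {"x": 0, "y": 0, "z": 0, "twist": 0.12}, {"x": 0, "y": 0, "z": 0, "twist": 0.12}, {"x": 0, "y": 0, "z": 0, "twist": 0.12}, {"x": 0, "y": 0, "z": 0, "twist": 0}]'

```text
clock: 18.78
position: [0.4691, 0.2019, 0.1023]
tool_rot: [0.998, -0.066, -0.0, 0.002]
wrist_force: [0.1, -0.8, 0.1]
gripper_width: 0.766
finger_force: 0.0
```

```bash
python3 -c "
from h import *
tilt();to(.4755,.206,.012,-9.3)"
```

```text
tilt xy [-0.0008 -0.0035] deg 0.2 az -103.5 q [ 0.36   0.089  2.086 -0.004  0.969  2.064]
t 18.78 p [0.4691 0.2019 0.1023] yaw -7.56 w 6.54 ff 0.0 F [ 0.1 -0.8  0.1]
shift cm [ 0.58 -0.52  9.02] twist 0.03 q6 2.06
```

Call:
drive_tool --moves '[{"x": 0.6, "y": -0.5, "z": 0, "twist": 0.03}, {"x": 0, "y": 0, "z": 2.5, "twist": 0}, {"x": 0, "y": 0, "z": 2.5, "twist": 0}, {"x": 0, "y": 0, "z": 2.2, "twist": 0}, {"x": 0, "y": 0, "z": 1.1, "twist": 0}, {"x": 0, "y": 0, "z": 0, "twist": 0}, {"x": 0, "y": 0, "z": 0, "twist": 0}]'

```text
clock: 19.37
position: [0.4765, 0.2061, 0.0202]
tool_rot: [0.997, -0.079, 0.0, 0.002]
wrist_force: [0.8, 0.2, -0.3]
gripper_width: 0.76
finger_force: 0.0
```

Call:
drive_tool --moves '[{"x": 0, "y": 0, "z": 0, "twist": 0}, {"x": 0, "y": 0, "z": 0, "twist": 0}, {"x": 0, "y": 0, "z": 0, "twist": 0}, {"x": 0, "y": 0, "z": 0, "twist": 0}, {"x": 0, "y": 0, "z": 0, "twist": 0}, {"x": 0, "y": 0, "z": 0, "twist": 0}, {"x": 0, "y": 0, "z": 0, "twist": 0}, {"x": 0, "y": 0, "z": 0, "twist": 0}]' --grip 0 --grip_force 70

```text
clock: 20.03
position: [0.479, 0.207, 0.023]
tool_rot: [0.997, -0.079, 0.003, 0.0]
wrist_force: [0.2, -1.2, 6.2]
gripper_width: 0.333
finger_force: 70.5
```

Call:
drive_tool --moves '[{"x": 0, "y": 0, "z": -1, "twist": 0}, {"x": 0, "y": 0, "z": -1.5, "twist": 0}, {"x": 0, "y": 0, "z": -1.5, "twist": -0.12}, {"x": 0, "y": 0, "z": -1.5, "twist": -0.12}, {"x": 0, "y": 0, "z": -1.5, "twist": -0.12}, {"x": 0, "y": 0, "z": -1.5, "twist": -0.12}, {"x": 0, "y": 0, "z": -1.5, "twist": -0.12}, {"x": 0, "y": 0, "z": -1.5, "twist": -0.12}, {"x": 0, "y": 0, "z": -1.5, "twist": -0.12}, {"x": 0, "y": 0, "z": -1.5, "twist": -0.12}]'

```text
clock: 20.87
position: [0.4762, 0.2065, 0.167]
tool_rot: [0.92, 0.393, 0.0, 0.001]
wrist_force: [-0.1, -0.4, -2.5]
gripper_width: 0.339
finger_force: 69.5
```

Call:
drive_tool --moves '[{"x": 0, "y": 0, "z": -1.5, "twist": -0.12}, {"x": 0, "y": 0, "z": -1.5, "twist": -0.12}, {"x": 0, "y": 0, "z": -0.5, "twist": -0.12}, {"x": 0, "y": 0, "z": 0, "twist": -0.12}, {"x": 0, "y": 0, "z": 0, "twist": -0.12}, {"x": 0, "y": 0, "z": 0, "twist": -0.11}, {"x": 0, "y": 0, "z": 0, "twist": 0}, {"x": 0, "y": 0, "z": 0, "twist": 0}]'

```text
clock: 21.53
position: [0.4763, 0.2067, 0.2011]
tool_rot: [0.729, 0.685, -0.0, 0.001]
wrist_force: [0.3, -0.5, -2.3]
gripper_width: 0.337
finger_force: 69.5
```

```bash
python3 -c "
from h import *
a=np.radians(-93.2); ex=np.array([np.cos(a),np.sin(a)]); ey=np.array([-ex[1],ex[0]])
o=np.array([.5695,-.2012]); print(ex,ey)
tilt(); p=o-.05*ex; print(p); to(p[0],p[1],.2,86.8)"; python3 look.py .48 .21 .13
```

```text
[-0.0558215  -0.99844076] [ 0.99844076 -0.0558215 ]
tilt xy [ 0.002  -0.0022] deg 0.17 az -47.2 q [ 0.363 -0.002  1.981 -0.003  1.162  0.427]
[ 0.57229108 -0.15127796]
t 21.53 p [0.4763 0.2067 0.2011] yaw 86.39 w 2.87 ff 69.5 F [ 0.3 -0.5 -2.3]
shift cm [-35.12  11.83   0.21] twist -0.007 q6 0.43
scene few 0
top few 0
```

```bash
sed -i 's/<.12)/<.24)/' look.py; python3 look.py .48 .21 .13
```

```text
scene 448 rect [[0.4931, 0.2061], [0.1046, 0.0558], 89.6336] z [0.1885 0.2072 0.2149 0.2158]
top 45 rect [[0.4737, 0.1644], [0.0266, 0.0119], 1.3739] z [0.2113 0.216  0.219  0.2199]
```

Call:
drive_tool --moves '[{"x": -2, "y": 0.7, "z": 0, "twist": 0}, {"x": -3.5, "y": 1.2, "z": 0, "twist": 0}, {"x": -3.5, "y": 1.2, "z": 0, "twist": 0}, {"x": -3.5, "y": 1.2, "z": 0, "twist": 0}, {"x": -3.5, "y": 1.2, "z": 0, "twist": 0}, {"x": -3.5, "y": 1.2, "z": 0, "twist": 0}, {"x": -3.5, "y": 1.2, "z": 0, "twist": 0}, {"x": -3.5, "y": 1.2, "z": 0, "twist": 0}, {"x": -3.5, "y": 1.2, "z": 0, "twist": 0}, {"x": -3.5, "y": 1.2, "z": 0, "twist": 0}]'

```text
clock: 22.57
position: [0.5718, -0.1363, 0.2021]
tool_rot: [0.728, 0.685, 0.0, 0.002]
wrist_force: [0.5, 0.2, -2.0]
gripper_width: 0.339
finger_force: 69.5
```

Call:
drive_tool --moves '[{"x": -1.6, "y": 0.3, "z": 0, "twist": 0}, {"x": 0, "y": 0, "z": 0, "twist": 0}, {"x": 0, "y": 0, "z": 0, "twist": 0}, {"x": 0, "y": 0, "z": 0, "twist": 0}]'

```text
clock: 22.9
position: [0.5733, -0.15, 0.2019]
tool_rot: [0.728, 0.685, 0.0, 0.001]
wrist_force: [-0.3, -1.0, -1.6]
gripper_width: 0.335
finger_force: 69.6
```

```bash
cat > car.py <<'E'
from h import *
import sys
a=np.radians(-93.2); ex=np.array([np.cos(a),np.sin(a)]); ey=np.array([-ex[1],ex[0]]); o=np.array([.5695,-.2012])
p=np.array(manip.sense()['position'])[:2]-o; print('carton tcp',(p@ex).round(4),(p@ey).round(4))
X,Y,Z=map(float,sys.argv[1:4]); q=o+X*ex+Y*ey; tilt(); to(q[0],q[1],Z,86.8)
E
python3 car.py -.051 0 .15; python3 look.py .572 -.14 .13
```

```text
carton tcp -0.0513 0.001
tilt xy [ 0.0019 -0.0012] deg 0.13 az -31.1 q [-2.980e-01  1.370e-01  1.831e+00 -1.000e-03  1.171e+00 -2.370e-01]
t 22.9 p [ 0.5733 -0.15    0.2019] yaw 86.52 w 2.86 ff 69.6 F [-0.3 -1.  -1.6]
shift cm [-0.03 -0.11  5.19] twist -0.005 q6 -0.24
scene 487 rect [[0.5858, -0.1473], [0.0611, 0.1066], 11.1933] z [0.1883 0.2089 0.216  0.2209]
top 167 rect [[0.5744, -0.1103], [0.0324, 0.0295], 89.5235] z [0.2052 0.2156 0.2181 0.2202]
```

```bash
python3 -c "
from h import *
a=snap('scene')['pixels'][80:260,140:400]; b=snap('top')['pixels'][120:280,300:520]
a=cv2.resize(a,(520,360)); b=cv2.resize(b,None,fx=360/160*.6,fy=360/160*.6); b=cv2.copyMakeBorder(b,0,360-b.shape[0],0,0,0)
cv2.imwrite('pics/c3.png',np.hstack([a,b])[:,:800])"
```

```text
(no output)
```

View pics/c3.png

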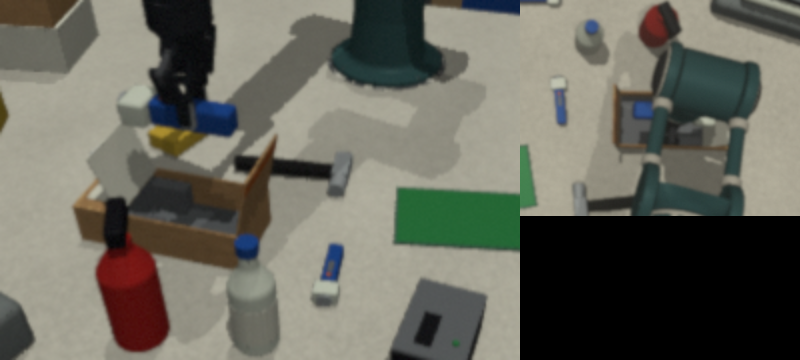

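The probe hangs level over the bay, crop (190,115), head towards the roof. I'll measure how it sits in the grip.

```bash
cat > ext.py <<'E'
from h import *
a=np.radians(-93.2); ex=np.array([np.cos(a),np.sin(a)]); ey=np.array([-ex[1],ex[0]]); o=np.array([.5695,-.2012])
p=np.array(manip.sense()['position']);print('tcp',((p[:2]-o)@ex).round(4),((p[:2]-o)@ey).round(4),p[2].round(4))
for n in('scene','top'):
    s=snap(n);c=cloud(s);im=cv2.cvtColor(s['pixels'],cv2.COLOR_BGR2HSV)
    X=(c[...,:2]-o)@ex;Y=(c[...,:2]-o)@ey
    b=(im[...,0]>95)&(im[...,0]<130)&(im[...,1]>110)&(X>-.15)&(X<.12)&(abs(Y)<.06)&(c[...,2]<p[2]+.03)
    if b.sum()<10: print(n,'few');continue
    zt=np.percentile(c[b][:,2],90); t=b&(c[...,2]>zt-.008)
    k=t&(X<np.percentile(X[b],2)+.03)
    print(n,b.sum(),'blue x',np.percentile(X[b],[1,99]).round(4),'ztop',zt.round(4),'tail top y',np.percentile(Y[k],[3,97]).round(4), 'all top y',np.percentile(Y[t],[3,97]).round(4))
    w=(im[...,1]<60)&(im[...,2]>130)&(X>-.05)&(X<.12)&(abs(Y)<.04)&(c[...,2]>zt-.012)&(c[...,2]<zt+.006)
    if w.sum()>5: print(' white',w.sum(),'x',np.percentile(X[w],[2,98]).round(4),'y',np.percentile(Y[w],[2,98]).round(4))
E
python3 ext.py
```

```text
tcp -0.052 0.0012 0.2022
scene 481 blue x [-0.1188 -0.0023] ztop 0.2161 tail top y [-0.0085  0.018 ] all top y [-0.0122  0.0278]
 white 138 x [0.0042 0.0415] y [-0.0174  0.0254]
top 170 blue x [-0.1069 -0.0745] ztop 0.22 tail top y [-0.0125  0.0139] all top y [-0.0125  0.0139]
 white 49 x [0.0113 0.0352] y [-0.0241 -0.0121]
```

Call:
drive_tool --moves '[{"x": -0.4, "y": -0.2, "z": 1, "twist": -0.005}, {"x": 0, "y": 0, "z": 2.5, "twist": 0}, {"x": 0, "y": 0, "z": 3, "twist": 0}, {"x": 0, "y": 0, "z": 3, "twist": 0}, {"x": 0, "y": 0, "z": 2.2, "twist": 0}, {"x": 0, "y": 0, "z": 1, "twist": 0}, {"x": 0, "y": 0, "z": 0, "twist": 0}, {"x": 0, "y": 0, "z": 0, "twist": 0}]'

```text
clock: 23.87
position: [0.5715, -0.1544, 0.0749]
tool_rot: [0.726, 0.687, 0.0, 0.001]
wrist_force: [0.0, 1.7, -3.8]
gripper_width: 0.336
finger_force: 69.5
```

```bash
python3 ext.py; python3 car.py -.048 0 .031
```

```text
tcp -0.0468 -0.0006 0.0749
scene 397 blue x [-0.119  0.003] ztop 0.0889 tail top y [-0.0111  0.0158] all top y [-0.0138  0.0245]
 white 193 x [0.0103 0.063 ] y [-0.022   0.0356]
top 113 blue x [-0.101  -0.0718] ztop 0.0934 tail top y [-0.014   0.0101] all top y [-0.014   0.0101]
 white 10 x [0.0202 0.0303] y [-0.0242 -0.0191]
carton tcp -0.0467 0.0008
tilt xy [ 0.0048 -0.0019] deg 0.3 az -21.5 q [-0.305  0.263  1.934 -0.     0.94  -0.25 ]
t 23.97 p [ 0.5729 -0.1546  0.0767] yaw 86.84 w 2.85 ff 69.4 F [ 0.   1.6 -2.7]
shift cm [ 0.14 -0.1   4.57] twist 0.001 q6 -0.25
```

Call:
drive_tool --moves '[{"x": 0, "y": 0, "z": 1, "twist": 0}, {"x": 0, "y": 0, "z": 1, "twist": 0}, {"x": 0, "y": 0, "z": 1, "twist": 0}, {"x": 0, "y": 0, "z": 0.5, "twist": 0}, {"x": 0, "y": 0, "z": 0, "twist": 0}, {"x": 0, "y": 0, "z": 0, "twist": 0}]'

```text
clock: 24.47
position: [0.5716, -0.1552, 0.0398]
tool_rot: [0.726, 0.688, -0.0, 0.002]
wrist_force: [0.6, 0.3, -2.1]
gripper_width: 0.338
finger_force: 69.7
```

Call:
drive_tool --moves '[{"x": 0, "y": 0, "z": 0.5, "twist": 0}, {"x": 0, "y": 0, "z": 0.2, "twist": 0}, {"x": 0, "y": 0, "z": 0, "twist": 0}, {"x": 0, "y": 0, "z": 0, "twist": 0}]'

```text
clock: 24.8
position: [0.5719, -0.1549, 0.0331]
tool_rot: [0.726, 0.687, 0.0, 0.002]
wrist_force: [0.8, -0.5, -2.7]
gripper_width: 0.339
finger_force: 69.7
```

Call:
drive_tool --moves '[{"x": -0.5, "y": 0, "z": 0, "twist": 0}, {"x": -0.6, "y": 0, "z": 0, "twist": 0}, {"x": -0.6, "y": 0, "z": 0, "twist": 0}, {"x": -0.6, "y": 0, "z": 0, "twist": 0}, {"x": -0.4, "y": 0, "z": 0, "twist": 0}, {"x": 0, "y": 0, "z": 0.3, "twist": 0}, {"x": 0, "y": 0, "z": 0, "twist": 0}, {"x": 0, "y": 0, "z": 0, "twist": 0}]'

```text
clock: 25.47
position: [0.5706, -0.182, 0.0303]
tool_rot: [0.726, 0.687, 0.0, 0.002]
wrist_force: [-0.2, -1.1, -0.3]
gripper_width: 0.34
finger_force: 69.8
```

Call:
drive_tool --moves '[{"x": 0, "y": 0, "z": 0.15, "twist": 0}, {"x": 0, "y": 0, "z": 0, "twist": 0}, {"x": 0, "y": 0, "z": 0, "twist": 0}]'

```text
clock: 25.72
position: [0.5707, -0.182, 0.03]
tool_rot: [0.726, 0.688, 0.0, 0.002]
wrist_force: [-1.7, -1.4, 6.7]
gripper_width: 0.345
finger_force: 70.6
```

Call:
drive_tool --moves '[{"x": 0, "y": 0, "z": 0, "twist": 0}, {"x": 0, "y": 0, "z": 0, "twist": 0}, {"x": 0, "y": 0, "z": 0, "twist": 0}, {"x": 0, "y": 0, "z": -0.2, "twist": 0}, {"x": 1, "y": 0, "z": 0, "twist": 0}, {"x": 1.6, "y": 0, "z": 0, "twist": 0}, {"x": 1.6, "y": 0, "z": 0, "twist": 0}, {"x": 0, "y": 0, "z": 0, "twist": 0}, {"x": 0, "y": 0, "z": 0, "twist": 0}]' --grip 5.0

```text
clock: 26.47
position: [0.5728, -0.1387, 0.0306]
tool_rot: [0.726, 0.688, 0.0, 0.002]
wrist_force: [-0.5, -0.4, 0.2]
gripper_width: 0.582
finger_force: 0.0
```

```bash
python3 ext.py; python3 car.py -.0615 0 .031
```

```text
tcp -0.0626 -0.0002 0.0306
scene 208 blue x [-0.1193  0.0317] ztop 0.0444 tail top y [0.0211 0.0501] all top y [-0.0127  0.0201]
 white 71 x [0.0368 0.0533] y [-0.0284  0.0233]
top few
carton tcp -0.0615 -0.0
tilt xy [ 0.0029 -0.0023] deg 0.21 az -38.2 q [-0.281  0.318  1.964 -0.002  0.856 -0.225]
t 26.57 p [ 0.5729 -0.1398  0.0307] yaw 86.89 w 5.03 ff 0.0 F [ 0.4 -0.6  0.5]
shift cm [ 0.    0.   -0.03] twist 0.002 q6 -0.23
```

Call:
drive_tool --moves '[{"x": 0, "y": 0, "z": 0, "twist": 0}, {"x": 0, "y": 0, "z": 0, "twist": 0}, {"x": 0, "y": 0, "z": 0, "twist": 0}, {"x": 0, "y": 0, "z": 0, "twist": 0}, {"x": 0, "y": 0, "z": 0, "twist": 0}, {"x": -0.5, "y": 0, "z": 0, "twist": 0}, {"x": -1, "y": 0, "z": 0, "twist": 0}, {"x": -1, "y": 0, "z": 0, "twist": 0}, {"x": -1, "y": 0, "z": 0, "twist": 0}, {"x": 0, "y": 0, "z": 0, "twist": 0}]' --grip 0 --grip_force 40

```text
clock: 27.4
position: [0.5709, -0.1774, 0.0309]
tool_rot: [0.727, 0.687, -0.0, 0.003]
wrist_force: [-0.4, -2.5, 1.4]
gripper_width: 0.344
finger_force: 40.4
```

Call:
drive_tool --moves '[{"x": -0.2, "y": 0, "z": 0, "twist": 0}, {"x": -0.2, "y": 0, "z": 0, "twist": 0}, {"x": 0, "y": 0, "z": 0, "twist": 0}, {"x": 0, "y": 0, "z": 0, "twist": 0}]'

```text
clock: 27.73
position: [0.5707, -0.179, 0.0309]
tool_rot: [0.726, 0.687, 0.0, 0.002]
wrist_force: [-0.7, -0.4, 4.0]
gripper_width: 0.341
finger_force: 40.6
```

```bash
python3 ext.py; python3 car.py -.02 0 .031
```

```text
tcp -0.0222 -0.0 0.0309
scene 165 blue x [-0.1194  0.064 ] ztop 0.0445 tail top y [0.0236 0.0506] all top y [-0.0147  0.0282]
top few
carton tcp -0.0222 -0.0
tilt xy [ 0.0029 -0.0028] deg 0.23 az -43.1 q [-0.345  0.331  1.946 -0.002  0.861 -0.289]
t 27.83 p [ 0.5707 -0.179   0.0309] yaw 86.88 w 2.9 ff 40.6 F [-0.8 -0.8  3.3]
shift cm [-0.22  0.   -0.01] twist 0.001 q6 -0.29
```

Call:
drive_tool --moves '[{"x": -0.2, "y": 0, "z": 0, "twist": 0}, {"x": 0, "y": 0, "z": 0, "twist": 0}, {"x": 0, "y": 0, "z": 0, "twist": 0}]'

```text
clock: 28.08
position: [0.5706, -0.1795, 0.0309]
tool_rot: [0.726, 0.687, 0.001, 0.001]
wrist_force: [-0.4, 5.4, 4.8]
gripper_width: 0.345
finger_force: 40.8
```

Call:
drive_tool --moves '[{"x": -0.2, "y": 0, "z": 0, "twist": 0}, {"x": 0, "y": 0, "z": 0, "twist": 0}, {"x": 0, "y": 0, "z": 0, "twist": 0}]'

```text
clock: 28.33
position: [0.5707, -0.1795, 0.0309]
tool_rot: [0.726, 0.687, 0.002, -0.0]
wrist_force: [2.0, 12.8, 6.8]
gripper_width: 0.342
finger_force: 41.0
```

Call:
drive_tool --moves '[{"x": 0.3, "y": 0, "z": 0, "twist": 0}, {"x": 0, "y": 0, "z": 0, "twist": 0}, {"x": 0, "y": 0, "z": 0, "twist": 0}, {"x": 0, "y": 0, "z": 0, "twist": 0}, {"x": 0.3, "y": 0, "z": -1, "twist": 0}, {"x": 0.3, "y": 0, "z": -3, "twist": 0}, {"x": 0, "y": 0, "z": -4, "twist": 0}, {"x": 0, "y": 0, "z": -4, "twist": 0}, {"x": 0, "y": 0, "z": -4, "twist": 0}, {"x": 0, "y": 0, "z": -4, "twist": 0}]' --grip 5.0

```text
clock: 29.17
position: [0.5699, -0.1734, 0.2333]
tool_rot: [0.726, 0.687, 0.0, 0.002]
wrist_force: [1.4, -0.3, 0.4]
gripper_width: 0.585
finger_force: 0.0
```

Call:
drive_tool --moves '[{"x": -3, "y": 0, "z": -1, "twist": 0}, {"x": -4, "y": 0, "z": 0, "twist": 0}, {"x": -4, "y": 0, "z": 0, "twist": 0}, {"x": -2, "y": 0, "z": 0, "twist": 0}, {"x": 0, "y": 0, "z": 0, "twist": 0}, {"x": 0, "y": 0, "z": 0, "twist": 0}]' --grip 0

```text
clock: 29.67
position: [0.5627, -0.3043, 0.2413]
tool_rot: [0.727, 0.686, 0.0, 0.002]
wrist_force: [0.8, -0.2, 0.7]
gripper_width: 0.0
finger_force: 0.0
```

```bash
cat > flaps.py <<'E'
from h import *
a=np.radians(-93.2); ex=np.array([np.cos(a),np.sin(a)]); ey=np.array([-ex[1],ex[0]]); o=np.array([.5695,-.2012])
for n in('scene',):
    s=snap(n);c=cloud(s);im=cv2.cvtColor(s['pixels'],cv2.COLOR_BGR2HSV)
    X=(c[...,:2]-o)@ex;Y=(c[...,:2]-o)@ey;Z=c[...,2]
    for l,m in(('far',(X>-.05)&(X<.115)&(Z>.068)),('near',(X>-.17)&(X<-.05)&(Z>.07))):
        m=m&(abs(Y)<.055)&(Z<.16)&(im[...,2]>70)
        if m.sum()>30:
            i=Z[m]>np.percentile(Z[m],92); print(l,m.sum(),'top edge x,z',np.median(X[m][i]).round(3),np.median(Z[m][i]).round(3),'fit dx/dz',np.polyfit(Z[m],X[m],1).round(3))
        else: print(l,'few',m.sum())
    v=(abs(Y)<.05)&(X<.05)&(X>-.1)&(Z>.0)&(Z<.05)&(im[...,0]>95)&(im[...,0]<130)&(im[...,1]>110)
    print('blue in bay',v.sum(), np.percentile(X[v],[2,98]).round(3) if v.sum()>5 else '')
cv2.imwrite('pics/f.png',cv2.resize(s['pixels'][80:260,140:340],(800,720))[:600])
E
python3 flaps.py;python3 car.py .095 0 .11
```

```text
far 762 top edge x,z 0.077 0.142 fit dx/dz [0.308 0.034]
near 91 top edge x,z -0.137 0.152 fit dx/dz [-0.221 -0.104]
blue in bay 284 [-0.033  0.048]
carton tcp 0.1022 -0.0009
tilt xy [ 0.0027 -0.0013] deg 0.17 az -26.2 q [-0.533  0.196  1.689  0.     1.254 -0.477]
t 29.72 p [ 0.5629 -0.3032  0.2412] yaw 86.78 w -0.0 ff 0.0 F [0.5 0.1 0. ]
shift cm [ 0.73  0.06 13.12] twist -0.0 q6 -0.48
```

View pics/f.png

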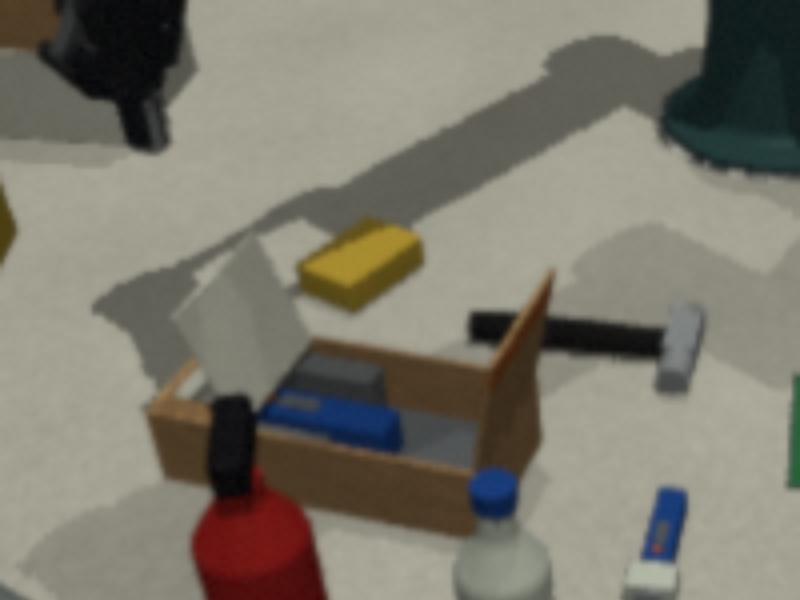

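The probe's tail is at x≈-33 mm, so it is home. The white flap leans over the roof at crop (245,320), and the striped flap is upright at (520,370). I go behind the white flap and sweep it over.

Call:
drive_tool --moves '[{"x": -1.8, "y": 0, "z": 0, "twist": 0}, {"x": 0, "y": 0, "z": 3, "twist": 0}, {"x": 0, "y": 0, "z": 4, "twist": 0}, {"x": 0, "y": 0, "z": 4, "twist": 0}, {"x": 0, "y": 0, "z": 2, "twist": 0}, {"x": 0, "y": 0, "z": 0, "twist": 0}, {"x": 0, "y": 0, "z": 0, "twist": 0}]' --grip 0

```text
clock: 30.3
position: [0.5618, -0.3202, 0.1097]
tool_rot: [0.726, 0.688, -0.0, 0.0]
wrist_force: [-0.2, -0.0, 0.7]
gripper_width: -0.002
finger_force: 0.0
```

Call:
drive_tool --moves '[{"x": 1, "y": 0, "z": 0, "twist": 0}, {"x": 1.5, "y": 0, "z": 0, "twist": 0}, {"x": 1.5, "y": 0, "z": 0, "twist": 0}, {"x": 1.5, "y": 0, "z": 0, "twist": 0}, {"x": 1.5, "y": 0, "z": 0, "twist": 0}, {"x": 1.5, "y": 0, "z": 0, "twist": 0}, {"x": 1.5, "y": 0, "z": 0, "twist": 0}, {"x": 1.5, "y": 0, "z": 0, "twist": 0}, {"x": 0, "y": 0, "z": 0, "twist": 0}]'

```text
clock: 31.05
position: [0.5686, -0.2029, 0.1105]
tool_rot: [0.725, 0.688, 0.001, 0.001]
wrist_force: [0.4, -0.4, -0.0]
gripper_width: 0.004
finger_force: 0.0
```

```bash
python3 flaps.py;python3 car.py -.01 0 .075
```

```text
far 292 top edge x,z -0.021 0.109 fit dx/dz [-1.004  0.097]
near 91 top edge x,z -0.137 0.152 fit dx/dz [-0.221 -0.104]
blue in bay 259 [-0.034  0.04 ]
carton tcp 0.0032 -0.0007
tilt xy [ 0.0018 -0.0013] deg 0.13 az -36.3 q [-3.860e-01  2.440e-01  1.886e+00 -1.000e-03  1.010e+00 -3.330e-01]
t 31.1 p [ 0.5686 -0.2043  0.1105] yaw 87.0 w -0.02 ff 0.0 F [0.1 0.2 0.1]
shift cm [1.32 0.07 3.55] twist 0.004 q6 -0.33
```

Call:
drive_tool --moves '[{"x": 0.5, "y": 0, "z": 0.8, "twist": 0}, {"x": 0.5, "y": 0, "z": 0.8, "twist": 0}, {"x": 0.5, "y": 0, "z": 0.8, "twist": 0}, {"x": 0, "y": 0, "z": 0.8, "twist": 0}, {"x": 0, "y": 0, "z": 0.5, "twist": 0}, {"x": 0, "y": 0, "z": 0, "twist": 0}, {"x": 0, "y": 0, "z": 0, "twist": 0}]'

```text
clock: 31.68
position: [0.5693, -0.1919, 0.073]
tool_rot: [0.726, 0.687, -0.0, 0.001]
wrist_force: [0.1, 0.3, 0.5]
gripper_width: 0.002
finger_force: 0.0
```

Call:
drive_tool --moves '[{"x": 0, "y": 0, "z": 0.2, "twist": 0}, {"x": 0, "y": 0, "z": 0, "twist": 0}, {"x": 0, "y": 0, "z": 0, "twist": 0}]'

```text
clock: 31.93
position: [0.5699, -0.1919, 0.072]
tool_rot: [0.726, 0.687, 0.0, 0.002]
wrist_force: [1.0, 0.2, -0.6]
gripper_width: -0.004
finger_force: 0.0
```

Call:
drive_tool --moves '[{"x": 0, "y": 0, "z": 0.2, "twist": 0}, {"x": 0, "y": 0, "z": 0, "twist": 0}, {"x": 0, "y": 0, "z": 0, "twist": 0}]'

```text
clock: 32.18
position: [0.5704, -0.192, 0.071]
tool_rot: [0.726, 0.687, 0.001, 0.002]
wrist_force: [-1.7, 0.4, 5.2]
gripper_width: -0.002
finger_force: 2.4
```

Call:
drive_tool --moves '[{"x": 0, "y": 0, "z": -2, "twist": 0}, {"x": 0, "y": 0, "z": -4, "twist": 0}, {"x": 0, "y": 0, "z": -4, "twist": 0}, {"x": 0, "y": 0, "z": -4, "twist": 0}, {"x": 0, "y": 0, "z": -3, "twist": 0}, {"x": 3, "y": 0, "z": 0, "twist": 0}, {"x": 4, "y": 0, "z": 0, "twist": 0}, {"x": 4, "y": 0, "z": 0, "twist": 0}, {"x": 4, "y": 0, "z": 0, "twist": 0}, {"x": 2, "y": 0, "z": 0, "twist": 0}]'

```text
clock: 33.02
position: [0.5785, -0.0179, 0.2398]
tool_rot: [0.726, 0.688, 0.001, 0.001]
wrist_force: [-0.3, -1.0, 0.2]
gripper_width: 0.001
finger_force: 0.0
```

```bash
python3 flaps.py;python3 car.py -.182 0 .114
python3 - <<'E'
from h import *
a=np.radians(-93.2); ex=np.array([np.cos(a),np.sin(a)]); ey=np.array([-ex[1],ex[0]]); o=np.array([.5695,-.2012])
s=snap('scene');c=cloud(s);X=(c[...,:2]-o)@ex;Y=(c[...,:2]-o)@ey
for x in(-.03,-.01,.01,.03):
    m=(abs(X-x)<.006)&(abs(Y)<.04)&(c[...,2]<.12); print(x,m.sum(),np.median(c[m][:,2]).round(4))
E
```

```text
far few 0
near 74 top edge x,z -0.136 0.152 fit dx/dz [-0.22  -0.104]
blue in bay 38 [-0.034 -0.022]
carton tcp -0.1857 -0.0013
tilt xy [0.0034 0.0014] deg 0.21 az 22.7 q [-0.071  0.083  1.82   0.002  1.236 -0.02 ]
t 33.07 p [ 0.5786 -0.0157  0.2397] yaw 87.04 w -0.01 ff 0.0 F [-0.3  1.9  0.4]
shift cm [-0.39  0.08 12.57] twist 0.004 q6 -0.02
-0.03 165 0.0561
-0.01 80 0.0595
0.01 85 0.0597
0.03 77 0.0597
```

Call:
drive_tool --moves '[{"x": 0, "y": 0, "z": 3, "twist": 0}, {"x": 0, "y": 0, "z": 4, "twist": 0}, {"x": 0, "y": 0, "z": 4, "twist": 0}, {"x": 0, "y": 0, "z": 1.4, "twist": 0}, {"x": 0, "y": 0, "z": 0, "twist": 0}, {"x": 0, "y": 0, "z": 0, "twist": 0}]'

```text
clock: 33.62
position: [0.5783, -0.0227, 0.1146]
tool_rot: [0.726, 0.687, -0.001, 0.001]
wrist_force: [0.1, -0.8, 0.6]
gripper_width: 0.0
finger_force: 0.0
```

Call:
drive_tool --moves '[{"x": -1, "y": 0, "z": 0, "twist": 0}, {"x": -1.5, "y": 0, "z": 0, "twist": 0}, {"x": -1.5, "y": 0, "z": 0, "twist": 0}, {"x": -1.5, "y": 0, "z": 0, "twist": 0}, {"x": -1.5, "y": 0, "z": 0, "twist": 0}, {"x": -1.5, "y": 0, "z": 0, "twist": 0}, {"x": -1.5, "y": 0, "z": 0, "twist": 0}, {"x": -1.5, "y": 0, "z": 0, "twist": 0}, {"x": 0, "y": 0, "z": 0, "twist": 0}, {"x": 0, "y": 0, "z": 0, "twist": 0}]'

```text
clock: 34.45
position: [0.5743, -0.1384, 0.1183]
tool_rot: [0.727, 0.687, 0.001, 0.004]
wrist_force: [0.5, -0.5, 0.2]
gripper_width: 0.002
finger_force: 0.0
```

```bash
python3 flaps.py;python3 car.py -.055 0 .078
```

```text
far 39 top edge x,z -0.044 0.113 fit dx/dz [ 0.817 -0.136]
near 698 top edge x,z -0.054 0.107 fit dx/dz [ 1.017 -0.172]
blue in bay 37 [-0.034 -0.024]
carton tcp -0.0638 0.0009
tilt xy [ 0.0062 -0.0028] deg 0.39 az -24.4 q [-2.770e-01  2.090e-01  1.914e+00 -1.000e-03  1.012e+00 -2.200e-01]
t 34.5 p [ 0.574  -0.1376  0.1178] yaw 86.78 w -0.02 ff 0.0 F [-0.4 -0.2 -0.3]
shift cm [-0.87 -0.12  3.98] twist -0.0 q6 -0.22
```

Call:
drive_tool --moves '[{"x": -0.5, "y": 0, "z": 0.8, "twist": 0}, {"x": -0.4, "y": 0, "z": 0.8, "twist": 0}, {"x": 0, "y": 0, "z": 0.8, "twist": 0}, {"x": 0, "y": 0, "z": 0.8, "twist": 0}, {"x": 0, "y": 0, "z": 0.6, "twist": 0}, {"x": 0, "y": 0, "z": 0, "twist": 0}, {"x": 0, "y": 0, "z": 0, "twist": 0}]'

```text
clock: 35.08
position: [0.5719, -0.1453, 0.0767]
tool_rot: [0.726, 0.688, -0.0, 0.001]
wrist_force: [0.7, -0.1, -0.3]
gripper_width: 0.001
finger_force: 0.0
```

Call:
drive_tool --moves '[{"x": 0, "y": 0, "z": 0.2, "twist": 0}, {"x": 0, "y": 0, "z": 0.1, "twist": 0}, {"x": 0, "y": 0, "z": 0, "twist": 0}, {"x": 0, "y": 0, "z": 0, "twist": 0}]'

```text
clock: 35.42
position: [0.5724, -0.1455, 0.0759]
tool_rot: [0.726, 0.688, 0.0, 0.002]
wrist_force: [-4.1, 1.4, 9.7]
gripper_width: 0.003
finger_force: 4.6
```

Pressed flat. Lift away and check.

Call:
drive_tool --moves '[{"x": 0, "y": 0, "z": -2, "twist": 0}, {"x": 0, "y": 0, "z": -4, "twist": 0}, {"x": 0, "y": 0, "z": -4, "twist": 0}, {"x": 0, "y": 0, "z": -4, "twist": 0}, {"x": 0, "y": 0, "z": -2, "twist": 0}, {"x": 0, "y": -3, "z": 0, "twist": 0}, {"x": 0, "y": -3, "z": 0, "twist": 0}, {"x": 0, "y": 0, "z": 0, "twist": 0}, {"x": 0, "y": 0, "z": 0, "twist": 0}]'

```text
clock: 36.17
position: [0.5107, -0.1418, 0.234]
tool_rot: [0.726, 0.687, 0.0, 0.001]
wrist_force: [0.3, -0.5, 0.5]
gripper_width: 0.0
finger_force: 0.0
```

Run:
```python
from h import *
a=np.radians(-93.2); ex=np.array([np.cos(a),np.sin(a)]); ey=np.array([-ex[1],ex[0]]); o=np.array([.5695,-.2012])
s=snap('scene','end.png');c=cloud(s);X=(c[...,:2]-o)@ex;Y=(c[...,:2]-o)@ey
for x in(-.11,-.09,-.07,-.05,-.035,-.02,0,.02,.04):
    m=(abs(X-x)<.006)&(abs(Y)<.04)&(c[...,2]<.15); print(x,m.sum(),np.median(c[m][:,2]).round(4))
tilt()
```

```text
-0.11 82 0.0648
-0.09 86 0.0649
-0.07 85 0.0646
-0.05 86 0.0647
-0.035 80 0.0646
-0.02 69 0.0598
0 80 0.0597
0.02 81 0.0597
0.04 75 0.0597
tilt xy [ 0.0034 -0.0021] deg 0.23 az -32.0 q [-3.170e-01 -6.000e-03  1.922e+00 -1.000e-03  1.222e+00 -2.620e-01]
```

View pics/end.png

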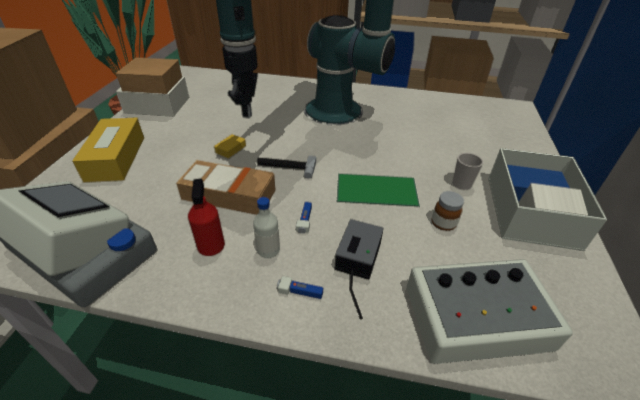

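The carton at (227,185) is closed flat, with the striped flap over the white one. The arm is clear and the bystanders have not moved.

```bash
python3 -c "
from station import manip
print(manip.job_done())"
```

```text
the job is handed in; nothing more can be done
None
```

The job is handed in at about 36 s of the 72 s: the probe measured fully home under the covered end, both flaps measured flat with the striped one over the white, and the other things look unmoved in the last picture; the hand-in gave no verdict.

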